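# Return four groceries to their fitted holders

## Robot

A 6-joint arm with a two-finger parallel gripper is mounted at the origin on a cart in front of the work surface, level with it; the furniture and walls round the work are solid. World frame = base frame: x ahead of the robot, y to its left, z up, the work surface at z = 0. Lengths are in m, angles in degrees, forces in N, time in s.
With the tool pointing down it reaches from about 0.25 to 0.725 m from the base axis. Payload 9.7 kg.
Tool frame: the origin (TCP) lies on the centre line of the jaws, within the pads' length; the fingertips stand 17 mm ahead of it and the grasp point (between the pads) lies 2 mm behind it (bot.tip_extent is the distance from the TCP to the fingertips, in m); z points along the fingers, y is the line along which they close (so a half turn about z gives the same grasp; the last joint's range is limited). The gripper opens to 85 mm and grips with 20 to 120 N. Pads are 22 mm wide; open, the fingers measure 114 mm over their backs; the gripper's body (76 mm by 85 mm) begins 54 mm behind the grasp point. The pads swing forward as they close: fully open they stand 13 mm farther back than shut.
Start: joints at [64.802, 4.979, 10.078, 95.1, 0, 90], TCP at [0.234, 0.498, 0.248] pointing down, gripper open.
Joint ranges: [-179.16, 179.16], [-48.56, 103.87], [-65.8, 70.77], [-126.05, 130.52], [-82.76, 87.17], [-180, 180]. Speed limits (degrees/s): [127.2, 127.2, 147.25, 180, 180, 180].

## Interface

Orientations are given as [roll, pitch, yaw] about the fixed x, y, z axes, in that order (R = Rz(yaw) Ry(pitch) Rx(roll)).
In Python, from workcell import bot gives the robot as it stands.
- The arm moves only by the tool carry_out, never from a script. Its argument "moves" is text: rows parted by semicolons, each of 7 numbers parted by spaces: the shift along the tool's x, y, z in mm, then the turn, a rotation vector about the tool's x, y, z in degrees, then the finger opening in mm, from 0 to 85.4. A call has 1 to 20 rows; each row is the pose to reach, as a shift and turn from the pose commanded when the call began, along the tool's axes at that moment; what a row does not reach only later rows make up. A row lasts 1/10 s, in which the tool goes at most 50 mm and 8.59 degrees, less where a joint would pass 70% of its speed; a pose out of reach is approached as far as the arm can. A call with a gripper value outside its range is refused whole. The fingers move at their own pace and stop on an object; "force" is the grip in N (left out, the last holds). Time passes only in rows, so rows that repeat a pose let the fingers close. It gives the time, the measured TCP pose, the force, the opening and the grip force at its end, in the units of the state.
- bot.get_obs(): the state, without advancing time (a new reading comes with each control period).
- bot.camera(name): name is "scene" or "top" or "wrist"; returns a dict with "img" (480x640x3 uint8, red, green, blue), "mtx" (3x3 intrinsics, pixels), "position" and "orientation" of the camera in the world; the wrist camera has in their place "mount" (4x4, takes a point from camera to tool coordinates, whose origin is the TCP and whose axes are the flange's). Camera axes: x right, y up, looking along -z (the intrinsics and any distortion apply to the point x, -y, -z); pixel columns grow to the right and rows downward; lengths in m; the calibration is good to about 2 mm. A picture is of the moment at which its call begins: read the wrist's pose just before it. There is no depth.
- bot.job_done(): hands the job in; it is judged then, once.
The state is a dict: "time": time; "q": joint angles; "qd": joint speeds; "joint_efforts": joint torques, N m; "ee_pos": TCP position; "tcp_rot": TCP orientation; "wrist_force": force on the tool from outside, world axes, zero at the start; "torque": the same for the moment, N m; "opening": finger opening in m; "grasp_force": force on a finger pad.
Only numpy, scipy, OpenCV 4.12 (cv2) and the standard library are available. Lean on these libraries where they do the work, as an engineer would, in place of code of your own. Each camera call takes 0.05 s, during which the arm holds its last target. There are 200 camera calls.

## Task

Tidy the worktop: put each of the four loose groceries into the wooden holder cut to its own outline - the slim jar in the small round one, the wide jar in the large round one, the small carton in the short rectangular one and the long box in the long rectangular one. Each must stand upright, flat on the floor of its holder, and be let go; do not tip any of them over on the way.

Things in the scene. Friction and masses are not known exactly. Their poses are not given: they have to be found in the camera images.
- small_jar_mid (a point): Centre (half-way up) of the slim round spice jar with a red cap, 45 mm in diameter and 106 mm high, standing upright on the worktop; z axis up.
- large_jar_mid (a point): Centre (half-way up) of the wider round glass jar with a pale lid, 61 mm in diameter and 100 mm high, standing upright; z axis up.
- short_carton_mid (a point): Centre (half-way up) of the small upright carton, 34 x 62 mm in plan and 85 mm high. Its y axis runs along the long side, its x axis along the short side, z up.
- long_box_mid (a point): Centre (half-way up) of the long flat box standing on its long edge, 30 x 157 mm in plan and 94 mm high. Its y axis runs along the long side, its x axis along the short side, z up.
- holder_small_round_floor (a point): Centre of the inner floor of the smaller round wooden holder, fixed to the worktop: inner diameter 60 mm, wall 4 mm thick, rim 18 mm above the worktop, inner floor 4 mm above it.
- holder_large_round_floor (a point): Centre of the inner floor of the larger round wooden holder, fixed to the worktop: inner diameter 79 mm, wall 4 mm, rim 18 mm above the worktop, inner floor 4 mm above it.
- holder_short_floor (a point): Centre of the inner floor of the short rectangular wooden holder, fixed to the worktop: inside 52 x 80 mm, walls 4 mm, rim 18 mm above the worktop, inner floor 5 mm above it. Its y axis runs along the long side, its x axis along the short side, z up.
- holder_long_floor (a point): Centre of the inner floor of the long rectangular wooden holder, fixed to the worktop: inside 48 x 175 mm, walls 4 mm, rim 18 mm above the worktop, inner floor 5 mm above it. Its y axis runs along the long side, its x axis along the short side, z up.
Not all that is in view belongs to the job. What is shaped like the part that bears short_carton_mid but yellow is not meant.

How it is judged (in metres and radians):
At the end, for the whole second after the job is handed in: Each grocery stands upright (within 0.08 rad) and at rest inside its own holder, its base on the holder's floor (centre height within 5 mm) and its centre within 13 mm (slim jar), 14 mm (wide jar) or 16 mm (carton, box) of the holder's centre, which the rims allow throughout; all are released (horizontal distance between small_jar_mid and holder_small_round_floor below 0.013 m and height (world z) of small_jar_mid between 0.052 and 0.062 m and angle between each of small_jar_mid, large_jar_mid, short_carton_mid, long_box_mid's own z axis and vertical below 0.08 rad and linear speed of each of small_jar, large_jar, short_carton, long_box below 0.02 m/s and horizontal distance between large_jar_mid and holder_large_round_floor below 0.014 m and height (world z) of large_jar_mid between 0.049 and 0.059 m and horizontal distance between short_carton_mid and holder_short_floor below 0.016 m and height (world z) of short_carton_mid between 0.0425 and 0.0525 m and horizontal distance between long_box_mid and holder_long_floor below 0.016 m and height (world z) of long_box_mid between 0.047 and 0.057 m); the robot touches nothing.
It fails at once if the small jar is tipped over (angle between small_jar_mid's own z axis and vertical above 0.7 rad).
It fails at once if the large jar is tipped over (angle between large_jar_mid's own z axis and vertical above 0.7 rad).
It fails at once if the short carton is tipped over (angle between short_carton_mid's own z axis and vertical above 0.7 rad).
It fails at once if the long box is tipped over (angle between long_box_mid's own z axis and vertical above 0.7 rad).
It also fails if it takes over 112 s, if anything falls off the work surface, if the arm or the gripper's body presses on something with over 40 N, if the wrist force passes 120 N, or if a joint passes its speed limit or range.

## Working session

There is one attempt and no reset: what is moved stays moved. The work goes in short steps, Python scripts to look and compute and a tool call to move; the robot and the scene stay as the last step left them, time stands still between calls to the robot, and variables do not carry over. Pictures are saved under pics/ and viewed, at most 14 in all, crops included, and the job is handed in when it is done.

Besides the shell and the picture viewer there is one more tool, called after "Call:" by a JSON object that holds its "api" and its "payload". carry_out: Moves the arm, as the interface text tells. Its arguments: {"type":"object","properties":{"moves":{"type":"string"},"force":{"type":"number"}},"required":["moves"]}

```bash
mkdir -p pics; ls
python3 - <<'E'
from workcell import bot
import cv2,numpy as np
for n in ("scene","top"):
    c=bot.camera(n); cv2.imwrite(f"pics/{n}0.png",c["img"][:,:,::-1])
    print(n,{k:(np.round(v,4).tolist() if k!="img" else 0) for k,v in c.items()})
o=bot.get_obs(); print(o)
print(bot.tip_extent)
E
```

```text
pics
scene {'img': 0, 'mtx': [[614.1052, 0.0, 315.1687], [0.0, 614.1052, 233.8191], [0.0, 0.0, 1.0]], 'position': [-0.3432, -0.8297, 0.6511], 'orientation': [63.6865, 0.2983, -47.4964]}
top {'img': 0, 'mtx': [[446.2332, 0.0, 315.9219], [0.0, 446.2332, 246.8863], [0.0, 0.0, 1.0]], 'position': [0.4886, -0.0066, 1.0744], 'orientation': [4.2818, -0.0379, -91.0592]}
{'time': 0.1, 'q': array([6.48018215e+01, 5.00638734e+00, 1.00389283e+01, 9.50974847e+01,
       8.03011875e-05, 8.99998623e+01]), 'qd': array([ 0.09730544, -0.18566628,  0.08577401, -0.04395   , -0.01816157,
        0.07591837]), 'joint_efforts': array([ 1.41052158e-05, -5.21561050e+01,  4.65654874e+01,  1.60372647e-02,
       -2.22968890e-05, -2.34245664e-05]), 'ee_pos': array([0.23408869, 0.49750572, 0.24766833]), 'tcp_rot': array([-1.79935056e+02, -8.04571838e-05,  1.54801959e+02]), 'wrist_force': array([ 0.15269731,  0.77483423, -0.15838226]), 'torque': array([0.00535926, 0.04056909, 0.02863544]), 'grasp_force': 0.0, 'opening': 0.08532059182171758}
0.017
```

View pics/scene0.png

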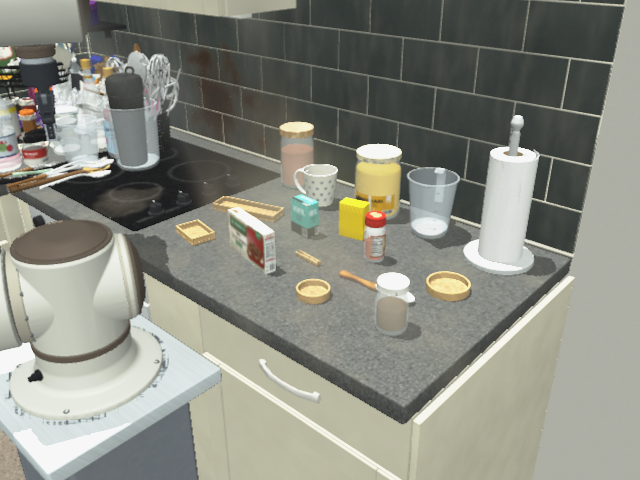

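View pics/top0.png

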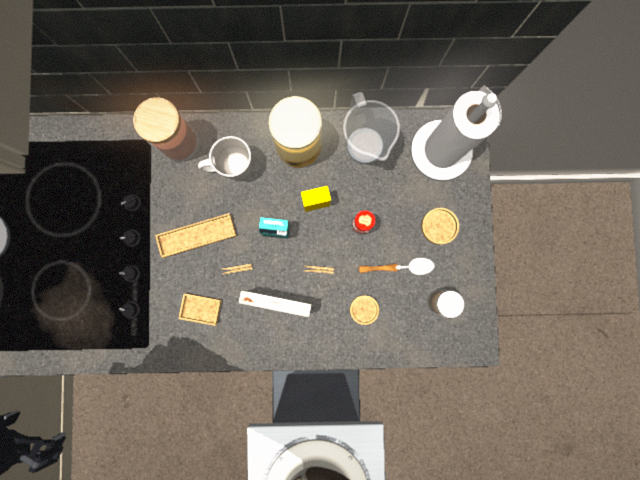

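Top view: slim jar with the red cap at about (364,222), wide jar at (450,304), long box at (275,303). There are two cartons: teal at (273,227) and yellow at (316,197). The task rules out the yellow one, so the teal carton is the one meant. The holders are at (364,310), (441,226), (200,310) and (196,236). I'll confirm these in enlarged crops.

Run:
```python
import cv2
t=cv2.imread("pics/top0.png"); s=cv2.imread("pics/scene0.png")
def crop(im,x0,y0,x1,y1,k,n):
    c=cv2.resize(im[y0:y1,x0:x1],None,fx=k,fy=k,interpolation=cv2.INTER_CUBIC)
    for x in range((x0//10+1)*10,x1,10): cv2.line(c,(int((x-x0)*k),0),(int((x-x0)*k),12 if x%50==0 else 6),(255,255,255),1); 
    for x in range((x0//50+1)*50,x1,50): cv2.putText(c,str(x),(int((x-x0)*k)+2,12),0,.4,(255,255,255))
    for y in range((y0//10+1)*10,y1,10): cv2.line(c,(0,int((y-y0)*k)),(12 if y%50==0 else 6,int((y-y0)*k)),(255,255,255),1)
    for y in range((y0//50+1)*50,y1,50): cv2.putText(c,str(y),(14,int((y-y0)*k)+4),0,.4,(255,255,255))
    cv2.imwrite(f"pics/{n}.png",c)
crop(t,150,200,330,330,4.4,"tl"); crop(t,335,200,475,330,4.5,"tr"); crop(s,170,180,480,345,2.58,"sc")
```

```text
(no output)
```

View pics/tl.png

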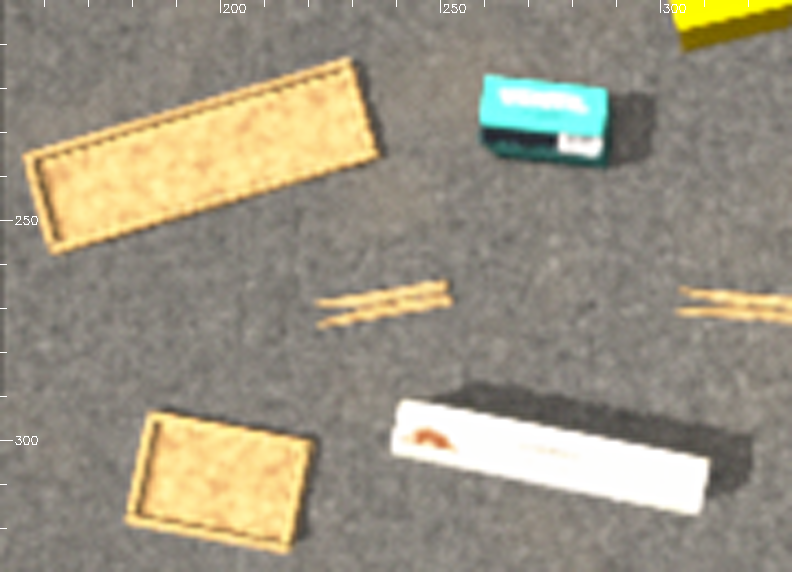

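View pics/tr.png

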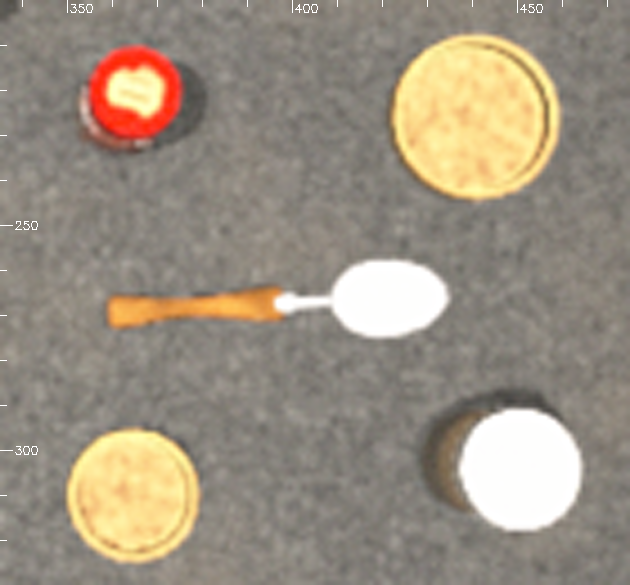

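View pics/sc.png

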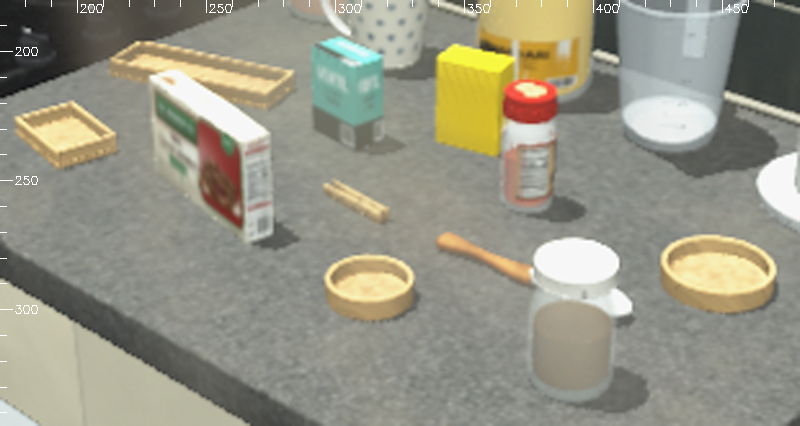

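Crops: the teal carton's top spans about (260-288, 217-231) in the top view, and the yellow one is the decoy. The white box top runs from (240,298) to (310,310), and both rims of each round holder are clear. Next I'll triangulate from the two views and fit the known sizes.

```bash
cat > h.py <<'E'
import numpy as np,cv2
from scipy.spatial.transform import Rotation as R
from scipy.optimize import least_squares
CAM={"scene":(614.1052,315.1687,233.8191,[-.3432,-.8297,.6511],[63.6865,.2983,-47.4964]),
"top":(446.2332,315.9219,246.8863,[.4886,-.0066,1.0744],[4.2818,-.0379,-91.0592])}
def proj(n,P):
    f,cx,cy,p,o=CAM[n]; q=(np.atleast_2d(P)-p)@R.from_euler("xyz",o,degrees=True).as_matrix()
    return np.c_[cx+f*q[:,0]/-q[:,2],cy+f*q[:,1]/q[:,2]]
def plane(n,uv,z):
    f,cx,cy,p,o=CAM[n]; uv=np.atleast_2d(uv)
    d=np.c_[(uv[:,0]-cx)/f,-(uv[:,1]-cy)/f,-np.ones(len(uv))]@R.from_euler("xyz",o,degrees=True).as_matrix().T
    return np.array(p)+d*((z-p[2])/d[:,2])[:,None]
def tri(a,b): # top px, scene px
    s=least_squares(lambda X:np.r_[proj("top",X)[0]-a,proj("scene",X)[0]-b],[.5,0,.05]); return s.x,np.abs(s.fun).max()
E
python3 - <<'E'
from h import *
T=lambda a:np.array(a)/4.4+[150,200]; U=lambda a:np.array(a)/4.5+[335,200]; S=lambda a:np.array(a)/2.58+[170,180]
c=lambda L:np.mean(L,0)
Q={"jar .106":(U((136,92)),S((532,90))),"Ljar .1":(U((521,468)),S((575,261))),"hsr .018":(U((134,495)),S((370,276))),"hlr .018":(U((476,117)),S((718,264)))}
R4={"box .094":([(400,400),(709,458),(700,514),(391,454)],[(152,80),(175,72),(271,131),(247,141)],.094),
"hl .018":([(25,155),(350,58),(380,155),(53,253)],[(140,42),(295,73),(265,105),(110,60)],.018),
"hs .018":([(150,410),(312,440),(290,552),(127,521)],[(72,100),(115,137),(64,165),(16,128)],.018),
"car .085":([(486,75),(607,88),(604,136),(483,124)],[(345,38),(383,55),(353,64),(314,42)],.085)}
for k,(a,b) in Q.items():
    x,e=tri(a,b); print(k,x.round(4),e.round(1),"plane",plane("top",a,float(k.split()[1]))[0].round(4))
for k,(a,b,z) in R4.items():
    x,e=tri(c(T(a)),c(S(b))); P=plane("top",T(a),z)[:,:2]; d=np.linalg.norm(P-np.roll(P,-1,0),axis=1)
    l=P[1]-P[0]; l2=P[2]-P[3]
    print(k,x.round(4),e.round(1),"plane",P.mean(0).round(4),"sides",d.round(4),"yaw",np.degrees(np.arctan2(*(l+l2)[::-1])).round(1))
E
```

```text
jar .106 [ 0.6181 -0.1187  0.107 ] 0.8 plane [ 0.6171 -0.1174  0.106 ]
Ljar .1 [ 0.4321 -0.2998  0.0979] 0.2 plane [ 0.4319 -0.2988  0.1   ]
hsr .018 [ 0.418  -0.1216  0.02  ] 0.5 plane [ 0.4169 -0.1208  0.018 ]
hlr .018 [ 0.6131 -0.3083  0.0184] 0.6 plane [ 0.6121 -0.3071  0.018 ]
box .094 [0.4412 0.0812 0.0922] 1.3 plane [0.4392 0.0831] sides [0.1562 0.0279 0.1561 0.027 ] yaw -101.8
hl .018 [0.6021 0.2759 0.0145] 0.7 plane [0.6007 0.2759] sides [0.1827 0.0555 0.1832 0.0555] yaw -74.2
hs .018 [0.4268 0.2667 0.0124] 0.8 plane [0.4259 0.2664] sides [0.0884 0.0602 0.0887 0.0599] yaw -101.6
car .085 [0.6152 0.0842 0.0866] 0.1 plane [0.6155 0.0843] sides [0.0618 0.0245 0.0617 0.0251] yaw -97.0
```

```bash
cat >> h.py <<'E'
def go(*W):
    from workcell import bot
    o=bot.get_obs(); p=o["ee_pos"]; r=R.from_euler("xyz",o["tcp_rot"],degrees=True)
    print("t",round(o["time"],2),"tcp",p.round(4),o["tcp_rot"].round(2),"open",round(o["opening"]*1e3,1),"F",o["wrist_force"].round(1))
    for w in W:
        t=R.from_euler("xyz",[180,0,w[3]],degrees=True)
        print(w,"->",(r.inv().apply(np.array(w[:3])-p)*1e3).round(1),np.degrees((r.inv()*t).as_rotvec()).round(2))
E
python3 -c "
from h import *
go((.44,.082,.18,78.2),(.44,.082,.06,78.2))"
```

```text
t 0.1 tcp [0.2341 0.4975 0.2477] [-179.94   -0.    154.8 ] open 85.3 F [ 0.2  0.8 -0.2]
(0.44, 0.082, 0.18, 78.2) -> [-363.2 -288.2   68. ] [-6.00e-02  4.00e-02  7.66e+01]
(0.44, 0.082, 0.06, 78.2) -> [-363.2 -288.1  188. ] [-6.00e-02  4.00e-02  7.66e+01]
```

Call:
{"api": "carry_out", "payload": {"moves": "-100 -80 20 0 0 20 85; -200 -160 40 0 0 40 85; -363 -288 68 0 0 76.6 85; -363 -288 68 0 0 76.6 85; -363 -288 68 0 0 76.6 85; -363 -288 68 0 0 76.6 85; -363 -288 68 0 0 76.6 85; -363 -288 68 0 0 76.6 85; -363 -288 68 0 0 76.6 85; -363 -288 68 0 0 76.6 85; -363 -288 68 0 0 76.6 85; -363 -288 68 0 0 76.6 85; -363 -288 68 0 0 76.6 85; -363 -288 68 0 0 76.6 85; -363 -288 68 0 0 76.6 85; -363 -288 68 0 0 76.6 85; -363 -288 68 0 0 76.6 85; -363 -288 68 0 0 76.6 85", "force": 30}}

```text
time: 1.9
ee_pos: [0.44, 0.0827, 0.1803]
tcp_rot: [180.0, 0.0, 78.2]
wrist_force: [1.1, 0.8, 0.3]
opening: 0.085
grasp_force: 0.0
```

```bash
python3 -c "
from h import *
from workcell import bot
go((.44,.082,.06,78.2))
o=bot.get_obs();c=bot.camera('wrist');print(c['mtx'].round(1).tolist(),np.round(c['mount'],4).tolist());cv2.imwrite('pics/w1.png',c['img'][:,:,::-1])"
```

```text
t 1.9 tcp [0.44   0.0827 0.1803] [180.     0.    78.22] open 85.0 F [1.1 0.8 0.3]
(0.44, 0.082, 0.06, 78.2) -> [ -0.6   0.2 120.3] [0.   0.   0.02]
[[342.8, 0.0, 322.5], [0.0, 342.8, 238.5], [0.0, 0.0, 1.0]] [[-0.0008, 0.9586, 0.2848, 0.0722], [1.0, 0.0008, 0.0001, -0.0017], [-0.0001, 0.2848, -0.9586, -0.125], [0.0, 0.0, 0.0, 1.0]]
```

View pics/w1.png

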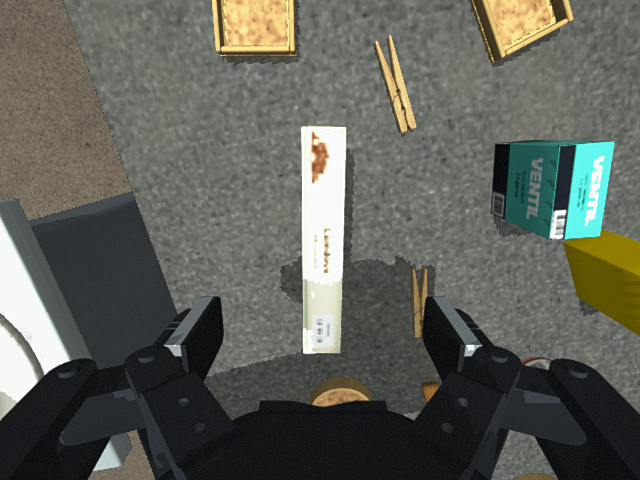

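The wrist view shows the white box between the jaws and parallel to them, with its top running from (303,127)-(346,127) to (303,353)-(341,353). The teal carton's top is around (573..614,140) to (551..603,239). I'll check both against the earlier estimates.

```bash
cat >> h.py <<'E'
MOUNT=np.array([[-0.0008,0.9586,0.2848,0.0722],[1.0,0.0008,0.0001,-0.0017],[-0.0001,0.2848,-0.9586,-0.125],[0,0,0,1.]])
def wplane(pos,rot,uv,z):
    uv=np.atleast_2d(uv); r=R.from_euler("xyz",rot,degrees=True)
    d=r.apply(np.c_[(uv[:,0]-322.5)/342.8,-(uv[:,1]-238.5)/342.8,-np.ones(len(uv))]@MOUNT[:3,:3].T); c=r.apply(MOUNT[:3,3])+pos
    return c+d*((z-c[2])/d[:,2])[:,None]
E
python3 -c "
from h import *
a=([.44,.0827,.1803],[180,0,78.2])
P=wplane(*a,[(303,127),(346,127),(341,353),(303,353)],.094);print(P.round(4)[:,:2],P.mean(0))
P=wplane(*a,[(573,140),(614,142),(603,239),(551,239)],.085);print(P.round(4)[:,:2],P.mean(0))"
```

```text
[[0.4431 0.1614]
 [0.4677 0.1562]
 [0.4357 0.0061]
 [0.4091 0.0117]] [0.43888905 0.08384129 0.094     ]
[[0.6042 0.12  ]
 [0.629  0.1136]
 [0.6238 0.0507]
 [0.5896 0.0578]] [0.61163441 0.08553506 0.085     ]
```

Call:
{"api": "carry_out", "payload": {"moves": "0 0 30 0 0 0 85; 0 0 60 0 0 0 85; 0 0 90 0 0 0 85; 0 0 110 0 0 0 85; 0 0 120 0 0 0 85; 0 0 120 0 0 0 85; 0 0 120 0 0 0 85"}}

```text
time: 2.65
ee_pos: [0.4405, 0.0826, 0.0612]
tcp_rot: [179.9, -0.0, 78.2]
wrist_force: [-0.2, -0.0, 0.8]
opening: 0.0849
grasp_force: 0.0
```

Call:
{"api": "carry_out", "payload": {"moves": "0 0 0 0 0 0 60; 0 0 0 0 0 0 40; 0 0 0 0 0 0 20; 0 0 0 0 0 0 20; 0 0 0 0 0 0 20; 0 0 0 0 0 0 20; 0 0 0 0 0 0 20; 0 0 0 0 0 0 20; 0 0 0 0 0 0 20; 0 0 0 0 0 0 20; 0 0 -10 0 0 0 20; 0 0 -30 0 0 0 20; 0 0 -55 0 0 0 20; 0 0 -80 0 0 0 20; 0 0 -100 0 0 0 20; 0 0 -110 0 0 0 20; 0 0 -110 0 0 0 20; 0 0 -110 0 0 0 20", "force": 40}}

```text
time: 4.45
ee_pos: [0.4398, 0.0825, 0.1695]
tcp_rot: [-179.9, 0.0, 78.2]
wrist_force: [0.3, -0.2, -1.3]
opening: 0.0297
grasp_force: 44.7
```

```bash
python3 -c "
from h import *
go((.601,.276,.17,105.8),(.601,.276,.066,105.8))"
```

```text
t 4.45 tcp [0.4398 0.0825 0.1695] [-1.7995e+02  2.0000e-02  7.8200e+01] open 29.7 F [ 0.3 -0.2 -1.3]
(0.601, 0.276, 0.17, 105.8) -> [222.4 118.3  -0.7] [-6.00e-02  1.00e-02 -2.76e+01]
(0.601, 0.276, 0.066, 105.8) -> [222.4 118.4 103.3] [-6.00e-02  1.00e-02 -2.76e+01]
```

Call:
{"api": "carry_out", "payload": {"moves": "10 5 -10 0 0 -2 20; 30 16 -15 0 0 -4 20; 55 29 -15 0 0 -7 20; 80 43 -15 0 0 -10 20; 105 56 -15 0 0 -13 20; 130 69 -15 0 0 -16 20; 155 82 -15 0 0 -19 20; 180 96 -15 0 0 -22 20; 200 106 -10 0 0 -25 20; 215 114 -5 0 0 -27 20; 222 118 0 0 0 -27.6 20; 222 118 0 0 0 -27.6 20; 222 118 0 0 0 -27.6 20; 222 118 20 0 0 -27.6 20; 222 118 40 0 0 -27.6 20; 222 118 60 0 0 -27.6 20; 222 118 75 0 0 -27.6 20; 222 118 75 0 0 -27.6 20"}}

```text
time: 6.25
ee_pos: [0.5997, 0.2747, 0.0934]
tcp_rot: [-179.8, 0.0, 105.8]
wrist_force: [-0.3, -0.0, -1.5]
opening: 0.0299
grasp_force: 44.7
```

```bash
python3 -c "
from h import *
from workcell import bot
go((.601,.276,.066,105.8))
c=bot.camera('wrist');cv2.imwrite('pics/w2.png',c['img'][:,:,::-1])"
```

```text
t 6.25 tcp [0.5997 0.2747 0.0934] [-1.7982e+02  3.0000e-02  1.0576e+02] open 29.9 F [-0.3 -0.  -1.5]
(0.601, 0.276, 0.066, 105.8) -> [ 0.9  1.7 27.4] [-0.18  0.03 -0.04]
```

View pics/w2.png

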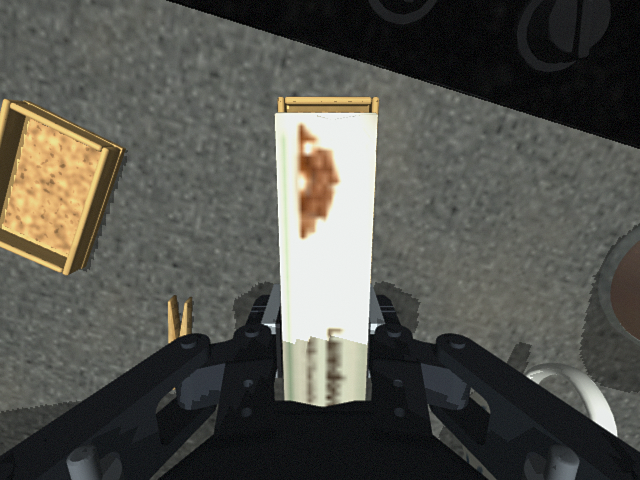

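The box sits centrally over the long holder: rim columns 277–379, box columns 275–378, far outer rim at row 97. Now I'll check the lengthwise fit.

```bash
python3 -c "
from h import *
p=np.array([.5997,.2747,.0934]);a=([-179.82,0.03,105.76])
P=wplane(p,a,[(328,97),(278,97),(379,97)],.018);print(R.from_euler('xyz',a,degrees=True).inv().apply(P-p).round(4))
# box end edge at z top = .094+.0934-.0605
P=wplane(p,a,[(276,113),(378,113)],.0934-.0605+.094);print(R.from_euler('xyz',a,degrees=True).inv().apply(P-p).round(4))"
```

```text
[[ 0.0928  0.0013  0.0753]
 [ 0.0929 -0.0258  0.0754]
 [ 0.0928  0.029   0.0753]]
[[ 0.0779 -0.0134 -0.0335]
 [ 0.0779  0.0122 -0.0336]]
```

Call:
{"api": "carry_out", "payload": {"moves": "1.5 1.5 0 0 0 0 20; 1.5 1.5 8 0 0 0 20; 1.5 1.5 16 0 0 0 20; 1.5 1.5 22 0 0 0 20; 1.5 1.5 25 0 0 0 20; 1.5 1.5 27 0 0 0 20; 1.5 1.5 27.5 0 0 0 20; 1.5 1.5 27.5 0 0 0 20; 1.5 1.5 27.5 0 0 0 20; 1.5 1.5 27.5 0 0 0 20"}}

```text
time: 7.3
ee_pos: [0.602, 0.2776, 0.0681]
tcp_rot: [180.0, -0.0, 105.8]
wrist_force: [0.4, -0.0, -1.1]
opening: 0.0295
grasp_force: 44.7
```

Call:
{"api": "carry_out", "payload": {"moves": "0 0 1 0 0 0 20; 0 0 2 0 0 0 20; 0 0 2 0 0 0 20; 0 0 2 0 0 0 20; 0 0 2 0 0 0 20; 0 0 2 0 0 0 20"}}

```text
time: 7.9
ee_pos: [0.602, 0.2776, 0.0658]
tcp_rot: [180.0, 0.0, 105.8]
wrist_force: [-0.4, -0.3, -0.6]
opening: 0.0298
grasp_force: 44.7
```

Call:
{"api": "carry_out", "payload": {"moves": "0 0 0 0 0 0 32; 0 0 0 0 0 0 36; 0 0 0 0 0 0 45; 0 0 0 0 0 0 60; 0 0 0 0 0 0 85; 0 0 0 0 0 0 85; 0 0 0 0 0 0 85; 0 0 0 0 0 0 85; 0 0 -20 0 0 0 85; 0 0 -50 0 0 0 85; 0 0 -90 0 0 0 85; 0 0 -120 0 0 0 85; 0 0 -120 0 0 0 85; 0 0 -120 0 0 0 85"}}

```text
time: 9.3
ee_pos: [0.6023, 0.2777, 0.1863]
tcp_rot: [179.9, -0.0, 105.8]
wrist_force: [-0.8, 0.0, 0.1]
opening: 0.0847
grasp_force: 0.0
```

```bash
python3 -c "
from h import *
go((.612,.085,.18,83),(.612,.085,.055,83))"
```

```text
t 9.3 tcp [0.6023 0.2777 0.1863] [ 1.7992e+02 -1.0000e-02  1.0580e+02] open 84.7 F [-0.8  0.   0.1]
(0.612, 0.085, 0.18, 83) -> [-188.1  -43.1    6.2] [ 0.07 -0.03 22.8 ]
(0.612, 0.085, 0.055, 83) -> [-188.1  -43.3  131.2] [ 0.07 -0.03 22.8 ]
```

Call:
{"api": "carry_out", "payload": {"moves": "-40 -10 2 0 0 5 85; -80 -20 4 0 0 10 85; -120 -30 6 0 0 16 85; -160 -38 6 0 0 22 85; -188 -43 6 0 0 22.8 85; -188 -43 6 0 0 22.8 85; -188 -43 6 0 0 22.8 85; -188 -43 6 0 0 22.8 85; -188 -43 6 0 0 22.8 85; -188 -43 6 0 0 22.8 85"}}

```text
time: 10.3
ee_pos: [0.6116, 0.0859, 0.1796]
tcp_rot: [-180.0, -0.0, 83.1]
wrist_force: [-0.9, -0.5, -0.1]
opening: 0.085
grasp_force: 0.0
```

```bash
python3 -c "
from h import *
from workcell import bot
go((.612,.085,.055,83))
c=bot.camera('wrist');cv2.imwrite('pics/w3.png',c['img'][:,:,::-1])"
```

```text
t 10.3 tcp [0.6116 0.0859 0.1796] [-179.98   -0.     83.08] open 85.0 F [-0.9 -0.5 -0.1]
(0.612, 0.085, 0.055, 83) -> [ -0.8   0.5 124.6] [-0.02 -0.    0.08]
```

View pics/w3.png

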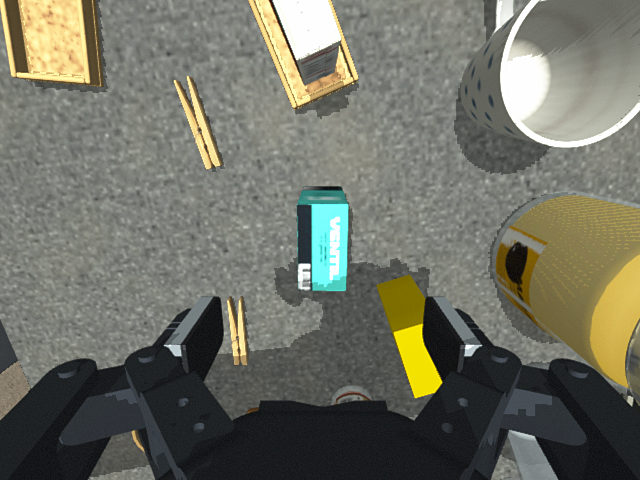

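The wrist view shows the teal carton centred between the jaws, with its top (black stripe included) at columns 298–349 and rows 203–291. The long box stands in its holder. The yellow decoy (380–440, 278–397) is near the right finger, so I'll check the clearance.

```bash
python3 -c "
from h import *
p=np.array([.6116,.0859,.1796]);a=([-180,0,83.08]);r=R.from_euler('xyz',a,degrees=True)
f=lambda uv,z:print((r.inv().apply(wplane(p,a,uv,z)-p)*1e3).round(1)[:,:2].tolist(),wplane(p,a,uv,z).round(3)[:,:2].tolist())
f([(380,285),(412,278)],0); f([(397,331),(426,323),(415,397)],.085); f([(298,206),(346,203),(347,291),(298,291)],.085)"
```

```text
[[-65.2, 53.8], [-57.9, 84.1]] [[0.657, 0.015], [0.688, 0.018]]
[[-63.2, 52.3], [-56.7, 72.9], [-121.2, 69.8]] [[0.656, 0.017], [0.677, 0.021], [0.666, -0.043]]
[[29.0, -17.6], [31.0, 13.5], [-31.4, 15.4], [-31.4, -18.9]] [[0.598, 0.117], [0.629, 0.115], [0.623, 0.053], [0.589, 0.057]]
```

Call:
{"api": "carry_out", "payload": {"moves": "0 -1 40 0 0 0 85; -1 -2 80 0 0 0 85; -1 -2 110 0 0 0 85; -1 -2 125 0 0 0 85; -1 -2 125 0 0 0 85; -1 -2 125 0 0 0 60; -1 -2 125 0 0 0 45; -1 -2 125 0 0 0 25; -1 -2 125 0 0 0 25; -1 -2 125 0 0 0 25; -1 -2 125 0 0 0 25; -1 -2 125 0 0 0 25; -1 -2 115 0 0 0 25; -1 -2 90 0 0 0 25; -1 -2 60 0 0 0 25; -1 -2 30 0 0 0 25; -1 -2 20 0 0 0 25; -1 -2 20 0 0 0 25; -1 -2 20 0 0 0 25; -1 -2 20 0 0 0 25", "force": 40}}

```text
time: 12.35
ee_pos: [0.609, 0.0841, 0.1578]
tcp_rot: [-179.8, 0.0, 83.0]
wrist_force: [0.1, -1.0, -1.1]
opening: 0.0337
grasp_force: 40.5
```

```bash
python3 -c "
from h import *
go((.4263,.2666,.16,78.4),(.4263,.2666,.08,78.4),(.4263,.2666,.06,78.4))"
```

```text
t 12.35 tcp [0.609  0.0841 0.1578] [-1.7985e+02  4.0000e-02  8.3000e+01] open 33.7 F [ 0.1 -1.  -1.1]
(0.4263, 0.2666, 0.16, 78.4) -> [ 158.9 -203.6   -1.8] [-0.15  0.05  4.6 ]
(0.4263, 0.2666, 0.08, 78.4) -> [ 159.  -203.3   78.2] [-0.15  0.05  4.6 ]
(0.4263, 0.2666, 0.06, 78.4) -> [ 159.  -203.3   98.2] [-0.15  0.05  4.6 ]
```

Call:
{"api": "carry_out", "payload": {"moves": "8 -10 -5 0 0 0.5 25; 22 -28 -10 0 0 1 25; 38 -48 -10 0 0 1.5 25; 54 -69 -10 0 0 2 25; 70 -90 -10 0 0 2.5 25; 86 -110 -10 0 0 3 25; 102 -130 -10 0 0 3.5 25; 118 -151 -10 0 0 4 25; 134 -171 -5 0 0 4.6 25; 147 -188 0 0 0 4.6 25; 156 -199 0 0 0 4.6 25; 159 -203.5 0 0 0 4.6 25; 159 -203.5 0 0 0 4.6 25; 159 -203.5 20 0 0 4.6 25; 159 -203.5 45 0 0 4.6 25; 159 -203.5 65 0 0 4.6 25; 159 -203.5 70 0 0 4.6 25; 159 -203.5 70 0 0 4.6 25; 159 -203.5 70 0 0 4.6 25"}}

```text
time: 14.25
ee_pos: [0.4277, 0.2668, 0.0909]
tcp_rot: [179.9, -0.0, 78.4]
wrist_force: [-0.2, 0.5, -1.1]
opening: 0.034
grasp_force: 40.6
```

```bash
python3 -c "
from h import *
from workcell import bot
go((.4263,.2666,.06,78.4))
c=bot.camera('wrist');cv2.imwrite('pics/w4.png',c['img'][:,:,::-1])"
```

```text
t 14.25 tcp [0.4277 0.2668 0.0909] [ 1.7994e+02 -5.0000e-02  7.8370e+01] open 34.0 F [-0.2  0.5 -1.1]
(0.4263, 0.2666, 0.06, 78.4) -> [-0.5 -1.4 30.9] [ 0.06 -0.05 -0.03]
```

View pics/w4.png

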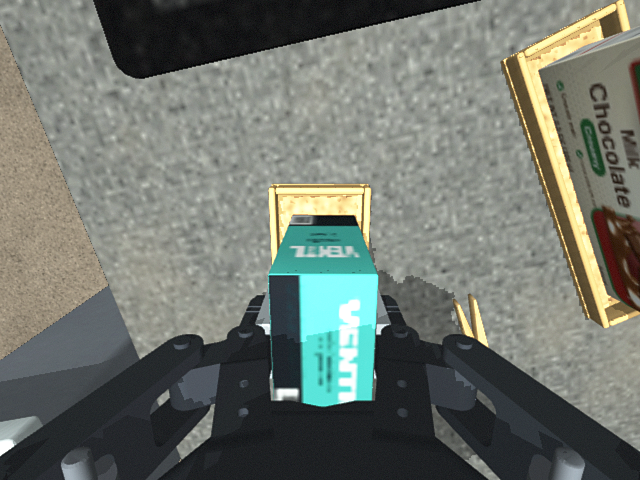

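The carton hangs over the short holder: far outer rim edge at row 184, columns 269–371, carton top far edge at row 274, columns 269–379.

```bash
python3 -c "
from h import *
p=np.array([.4277,.2668,.0909]);a=([179.94,-.05,78.37]);r=R.from_euler('xyz',a,degrees=True)
f=lambda uv,z:print((r.inv().apply(wplane(p,a,uv,z)-p)*1e3).round(1)[:,:2].tolist())
f([(269,184),(371,184)],.018); f([(269,274),(379,274)],.0909-.055+.085)
f([(289,215),(357,215)],.0909-.055)"
```

```text
[[46.1, -32.5], [46.1, 26.2]]
[[32.9, -17.7], [32.9, 15.1]]
[[31.9, -19.7], [31.9, 16.8]]
```

Call:
{"api": "carry_out", "payload": {"moves": "0.5 -1.5 0 0 0 0 25; 0.5 -1.5 10 0 0 0 25; 0.5 -1.5 20 0 0 0 25; 0.5 -1.5 27 0 0 0 25; 0.5 -1.5 30 0 0 0 25; 0.5 -1.5 30 0 0 0 25; 0.5 -1.5 30 0 0 0 25; 0.5 -1.5 30 0 0 0 25"}}

```text
time: 15.1
ee_pos: [0.4256, 0.2675, 0.0601]
tcp_rot: [180.0, 0.0, 78.4]
wrist_force: [-2.6, -3.0, 7.5]
opening: 0.0334
grasp_force: 41.6
```

Call:
{"api": "carry_out", "payload": {"moves": "0 0 0 0 0 0 36; 0 0 0 0 0 0 40; 0 0 0 0 0 0 50; 0 0 0 0 0 0 65; 0 0 0 0 0 0 85; 0 0 0 0 0 0 85; 0 0 0 0 0 0 85; 0 0 -20 0 0 0 85; 0 0 -50 0 0 0 85; 0 0 -90 0 0 0 85; 0 0 -130 0 0 0 85; 0 0 -130 0 0 0 85; 0 0 -130 0 0 0 85"}}

```text
time: 16.4
ee_pos: [0.4261, 0.2679, 0.1905]
tcp_rot: [179.9, -0.1, 78.4]
wrist_force: [0.7, 0.4, 0.3]
opening: 0.0852
grasp_force: 0.0
```

```bash
python3 -c "
from h import *
go((.6176,-.118,.2,79.2),(.6176,-.118,.07,79.2))"
```

```text
t 16.4 tcp [0.4261 0.2679 0.1905] [ 1.7992e+02 -7.0000e-02  7.8400e+01] open 85.2 F [0.7 0.4 0.3]
(0.6176, -0.118, 0.2, 79.2) -> [-339.5  265.2   -9.6] [ 0.08 -0.07 -0.8 ]
(0.6176, -0.118, 0.07, 79.2) -> [-339.6  265.   120.4] [ 0.08 -0.07 -0.8 ]
```

Call:
{"api": "carry_out", "payload": {"moves": "-34 27 -5 0 0 0 85; -70 54 -10 0 0 0 85; -105 82 -10 0 0 0 85; -140 109 -10 0 0 -0.8 85; -175 137 -10 0 0 -0.8 85; -210 164 -10 0 0 -0.8 85; -245 191 -10 0 0 -0.8 85; -280 219 -10 0 0 -0.8 85; -310 242 -10 0 0 -0.8 85; -330 258 -10 0 0 -0.8 85; -339.5 265 -10 0 0 -0.8 85; -339.5 265 -10 0 0 -0.8 85; -339.5 265 -10 0 0 -0.8 85; -339.5 265 -10 0 0 -0.8 85"}}

```text
time: 17.8
ee_pos: [0.6166, -0.117, 0.1998]
tcp_rot: [-180.0, -0.0, 79.3]
wrist_force: [0.1, 0.4, 0.1]
opening: 0.0853
grasp_force: 0.0
```

```bash
python3 -c "
from h import *
from workcell import bot
go((.6176,-.118,.07,79.2))
c=bot.camera('wrist');cv2.imwrite('pics/w5.png',c['img'][:,:,::-1])"
```

```text
t 17.8 tcp [ 0.6166 -0.117   0.1998] [-1.7999e+02 -1.0000e-02  7.9270e+01] open 85.3 F [0.1 0.4 0.1]
(0.6176, -0.118, 0.07, 79.2) -> [ -0.9   1.2 129.8] [-0.01 -0.01  0.07]
```

View pics/w5.png

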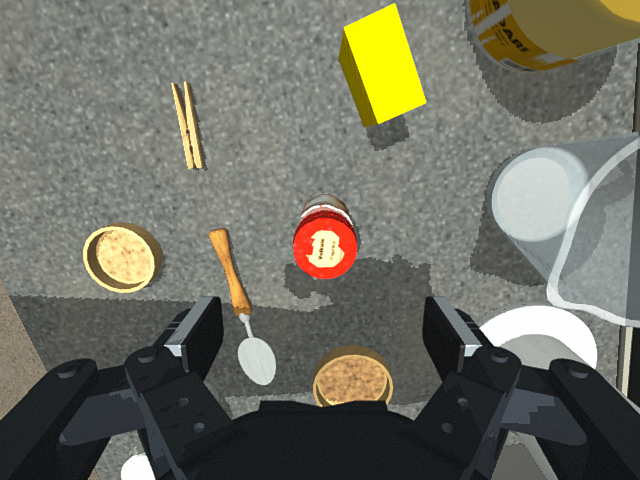

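The wrist view shows the red cap at (325,246), between the jaws. The small holder rim is at (123,257), the large holder at (353,384), and the carton decoy is well clear.

```bash
python3 -c "
from h import *
p=np.array([.6166,-.117,.1998]);a=([-180,0,79.27]);r=R.from_euler('xyz',a,degrees=True)
for uv,z in [((325,246),.106),((123,257),.018),((353,384),.018)]:
  w=wplane(p,a,uv,z);print((r.inv().apply(w-p)*1e3).round(1),w.round(4))"
```

```text
[[ 1.9 -0.1 93.8]] [[ 0.6169 -0.1151  0.106 ]]
[[ -37.1 -191.   181.8]] [[ 0.422  -0.1179  0.018 ]]
[[-181.1   30.7  181.8]] [[ 0.6131 -0.3007  0.018 ]]
```

Call:
{"api": "carry_out", "payload": {"moves": "0 0.5 40 0 0 0 85; 0 0.5 80 0 0 0 85; 0 0.5 115 0 0 0 85; 0 0.5 130 0 0 0 85; 0 0.5 130 0 0 0 85; 0 0.5 130 0 0 0 65; 0 0.5 130 0 0 0 50; 0 0.5 130 0 0 0 35; 0 0.5 130 0 0 0 35; 0 0.5 130 0 0 0 35; 0 0.5 130 0 0 0 35; 0 0.5 130 0 0 0 35; 0 0.5 120 0 0 0 35; 0 0.5 95 0 0 0 35; 0 0.5 65 0 0 0 35; 0 0.5 35 0 0 0 35; 0 0.5 10 0 0 0 35; 0 0.5 5 0 0 0 35; 0 0.5 5 0 0 0 35; 0 0.5 5 0 0 0 35", "force": 40}}

```text
time: 19.85
ee_pos: [0.6172, -0.1183, 0.1934]
tcp_rot: [-179.9, 0.0, 79.2]
wrist_force: [-0.2, 0.6, -1.9]
opening: 0.0436
grasp_force: 40.8
```

```bash
python3 -c "
from h import *
go((.4175,-.1212,.195,73.8),(.4175,-.1212,.1,73.8))"
```

```text
t 19.85 tcp [ 0.6172 -0.1183  0.1934] [-179.9    0.    79.2] open 43.6 F [-0.2  0.6 -1.9]
(0.4175, -0.1212, 0.195, 73.8) -> [ -40.3 -195.6   -1.3] [-0.1   0.01  5.4 ]
(0.4175, -0.1212, 0.1, 73.8) -> [ -40.3 -195.4   93.7] [-0.1   0.01  5.4 ]
```

Call:
{"api": "carry_out", "payload": {"moves": "-3 -10 0 0 0 1 35; -7 -30 0 0 0 2 35; -12 -55 0 0 0 3 35; -17 -80 0 0 0 4 35; -22 -105 0 0 0 5 35; -27 -130 0 0 0 5.4 35; -32 -155 0 0 0 5.4 35; -36 -175 0 0 0 5.4 35; -39 -190 0 0 0 5.4 35; -40 -195.5 0 0 0 5.4 35; -40 -195.5 5 0 0 5.4 35; -40 -195.5 30 0 0 5.4 35; -40 -195.5 60 0 0 5.4 35; -40 -195.5 85 0 0 5.4 35; -40 -195.5 94 0 0 5.4 35; -40 -195.5 94 0 0 5.4 35; -40 -195.5 94 0 0 5.4 35; -40 -195.5 94 0 0 5.4 35"}}

```text
time: 21.65
ee_pos: [0.4188, -0.1212, 0.102]
tcp_rot: [179.9, -0.0, 73.8]
wrist_force: [-0.1, -0.3, -0.4]
opening: 0.0431
grasp_force: 40.9
```

```bash
python3 -c "
from h import *
from workcell import bot
go((.4175,-.1212,.074,73.8))
c=bot.camera('wrist');cv2.imwrite('pics/w6.png',c['img'][:,:,::-1])"
```

```text
t 21.65 tcp [ 0.4188 -0.1212  0.102 ] [179.9  -0.   73.8] open 43.1 F [-0.1 -0.3 -0.4]
(0.4175, -0.1212, 0.074, 73.8) -> [-0.4 -1.2 28. ] [ 0.1 -0.   0. ]
```

View pics/w6.png

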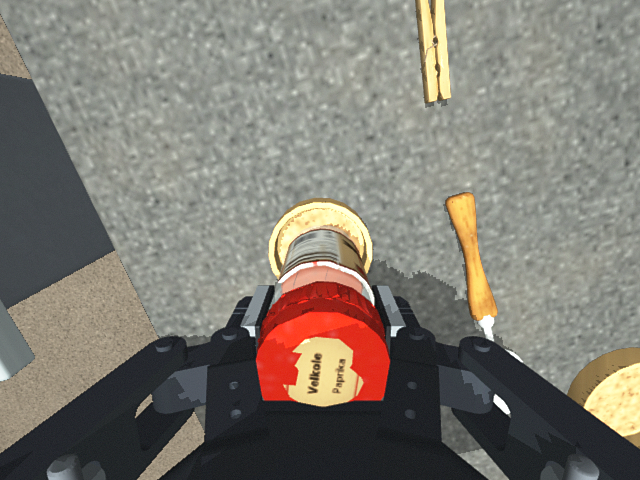

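The slim jar hangs over the small holder. The outer rim's far edge is at (320,198), its sides at columns 268 and 373, and the jar base's far edge is about (323,229).

```bash
python3 -c "
from h import *
p=np.array([.4188,-.1212,.102]);a=([179.9,0,73.8]);r=R.from_euler('xyz',a,degrees=True)
for uv,z in [((320,198),.018),((268,245),.018),((373,245),.018),((323,229),.032),((285,262),.032),((365,262),.032)]:
  w=wplane(p,a,uv,z);print((r.inv().apply(w-p)*1e3).round(1),w.round(4))"
```

```text
[[36.1 -3.2 84. ]] [[ 0.4259 -0.0857  0.018 ]]
[[  5.8 -36.6  83.9]] [[ 0.3854 -0.1055  0.018 ]]
[[ 5.7 30.6 84.1]] [[ 0.4499 -0.1243  0.018 ]]
[[20.1 -1.4 70. ]] [[ 0.4232 -0.1015  0.032 ]]
[[ -0.5 -24.4  70. ]] [[ 0.3953 -0.1149  0.032 ]]
[[-0.6 24.  70. ]] [[ 0.4418 -0.1285  0.032 ]]
```

Call:
{"api": "carry_out", "payload": {"moves": "2 -2.5 0 0 0 0 35; 2 -2.5 0 0 0 0 35; 2 -2.5 10 0 0 0 35; 2 -2.5 18 0 0 0 35; 2 -2.5 24 0 0 0 35; 2 -2.5 27 0 0 0 35; 2 -2.5 27 0 0 0 35; 2 -2.5 27 0 0 0 35; 2 -2.5 27 0 0 0 35"}}

```text
time: 22.6
ee_pos: [0.4158, -0.1183, 0.0752]
tcp_rot: [180.0, 0.0, 73.8]
wrist_force: [-8.8, 2.7, 20.3]
opening: 0.0432
grasp_force: 41.1
```

Call:
{"api": "carry_out", "payload": {"moves": "0 0 -1.2 0 0 0 35; 0 0 -1.2 0 0 0 35; 0 0 -1.2 0 0 0 35; 0 0 -1.2 0 0 0 35"}}

```text
time: 23.0
ee_pos: [0.4161, -0.1184, 0.0752]
tcp_rot: [180.0, 0.0, 73.8]
wrist_force: [-2.3, -0.2, 7.3]
opening: 0.0433
grasp_force: 41.2
```

Call:
{"api": "carry_out", "payload": {"moves": "0 0 -0.5 0 0 0 46; 0 0 -0.5 0 0 0 50; 0 0 -0.5 0 0 0 58; 0 0 -0.5 0 0 0 70; 0 0 -0.5 0 0 0 85; 0 0 -0.5 0 0 0 85; 0 0 -0.5 0 0 0 85; 0 0 -20 0 0 0 85; 0 0 -50 0 0 0 85; 0 0 -90 0 0 0 85; 0 0 -125 0 0 0 85; 0 0 -125 0 0 0 85; 0 0 -125 0 0 0 85"}}

```text
time: 24.3
ee_pos: [0.4165, -0.1185, 0.2004]
tcp_rot: [179.9, -0.0, 73.8]
wrist_force: [-0.4, 1.1, -0.1]
opening: 0.0851
grasp_force: 0.0
```

```bash
python3 -c "
from h import *
go((.432,-.2993,.19,55.3),(.432,-.2993,.063,55.3))"
```

```text
t 24.3 tcp [ 0.4165 -0.1185  0.2004] [179.92  -0.    73.8 ] open 85.1 F [-0.4  1.1 -0.1]
(0.432, -0.2993, 0.19, 55.3) -> [-169.3   65.3   10.5] [ 8.00e-02 -1.00e-02  1.85e+01]
(0.432, -0.2993, 0.063, 55.3) -> [-169.3   65.1  137.5] [ 8.00e-02 -1.00e-02  1.85e+01]
```

Call:
{"api": "carry_out", "payload": {"moves": "-34 13 2 0 0 4 85; -68 26 4 0 0 8 85; -102 39 6 0 0 12 85; -136 52 8 0 0 16 85; -160 61 10 0 0 18.5 85; -169 65 10 0 0 18.5 85; -169 65 10 0 0 18.5 85; -169 65 10 0 0 18.5 85; -169 65 10 0 0 18.5 85; -169 65 10 0 0 18.5 85"}}

```text
time: 25.3
ee_pos: [0.4315, -0.2979, 0.1903]
tcp_rot: [180.0, -0.0, 55.4]
wrist_force: [-0.5, 0.8, -1.2]
opening: 0.0851
grasp_force: 0.0
```

```bash
python3 -c "
from h import *
from workcell import bot
go((.432,-.2993,.063,55.3))
c=bot.camera('wrist');cv2.imwrite('pics/w7.png',c['img'][:,:,::-1])"
```

```text
t 25.3 tcp [ 0.4315 -0.2979  0.1903] [179.98  -0.    55.39] open 85.1 F [-0.5  0.8 -1.2]
(0.432, -0.2993, 0.063, 55.3) -> [ -0.9   1.1 127.3] [ 0.02 -0.    0.09]
```

View pics/w7.png

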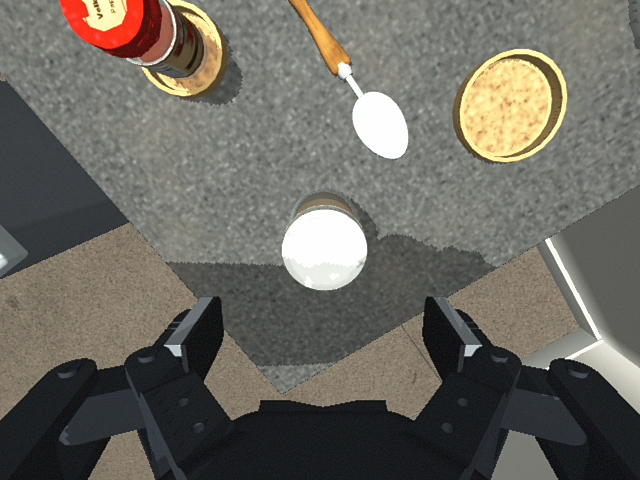

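The wide jar's lid is at (324,249), centred between the jaws. The slim jar stands in its small holder, and the large holder's rim centre is at (512,105).

```bash
python3 -c "
from h import *
p=np.array([.4315,-.2979,.1903]);a=([180,0,55.39]);r=R.from_euler('xyz',a,degrees=True)
for uv,z in [((324,249),.1),((512,105),.018)]:
  w=wplane(p,a,uv,z);print((r.inv().apply(w-p)*1e3).round(1),w.round(4))"
```

```text
[[ 1.  -0.7 90.3]] [[ 0.4315 -0.2967  0.1   ]]
[[ 96.7 152.  172.3]] [[ 0.6115 -0.3047  0.018 ]]
```

Call:
{"api": "carry_out", "payload": {"moves": "0 0.5 40 0 0 0 85; 0 0.5 80 0 0 0 85; 0 0.5 110 0 0 0 85; 0 0.5 127 0 0 0 85; 0 0.5 127 0 0 0 85; 0 0.5 127 0 0 0 75; 0 0.5 127 0 0 0 65; 0 0.5 127 0 0 0 50; 0 0.5 127 0 0 0 50; 0 0.5 127 0 0 0 50; 0 0.5 127 0 0 0 50; 0 0.5 127 0 0 0 50; 0 0.5 117 0 0 0 50; 0 0.5 95 0 0 0 50; 0 0.5 65 0 0 0 50; 0 0.5 35 0 0 0 50; 0 0.5 15 0 0 0 50; 0 0.5 10 0 0 0 50; 0 0.5 10 0 0 0 50; 0 0.5 10 0 0 0 50", "force": 45}}

```text
time: 27.35
ee_pos: [0.4315, -0.2989, 0.1789]
tcp_rot: [-179.9, 0.0, 55.3]
wrist_force: [0.1, -0.2, -2.3]
opening: 0.0584
grasp_force: 49.2
```

```bash
python3 -c "
from h import *
go((.6126,-.3065,.18,63.4),(.6126,-.3065,.068,63.4))"
```

```text
t 27.35 tcp [ 0.4315 -0.2989  0.1789] [-179.92    0.     55.3 ] open 58.4 F [ 0.1 -0.2 -2.3]
(0.6126, -0.3065, 0.18, 63.4) -> [ 96.8 153.2  -1.3] [-0.08 -0.   -8.1 ]
(0.6126, -0.3065, 0.068, 63.4) -> [ 96.9 153.4 110.7] [-0.08 -0.   -8.1 ]
```

Call:
{"api": "carry_out", "payload": {"moves": "5 8 0 0 0 -1 50; 14 22 0 0 0 -2 50; 26 41 0 0 0 -3 50; 38 60 0 0 0 -4 50; 50 79 0 0 0 -5 50; 62 98 0 0 0 -6 50; 74 117 0 0 0 -7 50; 85 134 0 0 0 -8 50; 93 147 0 0 0 -8 50; 97 153 0 0 0 -8 50; 97 153 5 0 0 -8 50; 97 153 25 0 0 -8 50; 97 153 50 0 0 -8 50; 97 153 70 0 0 -8 50; 97 153 80 0 0 -8 50; 97 153 80 0 0 -8 50; 97 153 80 0 0 -8 50; 97 153 80 0 0 -8 50"}}

```text
time: 29.15
ee_pos: [0.6132, -0.3068, 0.1015]
tcp_rot: [179.9, 0.0, 63.3]
wrist_force: [0.4, 0.8, -3.2]
opening: 0.0581
grasp_force: 49.2
```

```bash
python3 -c "
from h import *
from workcell import bot
go((.6126,-.3065,.067,63.4))
c=bot.camera('wrist');cv2.imwrite('pics/w8.png',c['img'][:,:,::-1])"
```

```text
t 29.15 tcp [ 0.6132 -0.3068  0.1015] [179.88   0.    63.3 ] open 58.1 F [ 0.4  0.8 -3.2]
(0.6126, -0.3065, 0.067, 63.4) -> [-0.1 -0.8 34.5] [ 0.12  0.   -0.1 ]
```

View pics/w8.png

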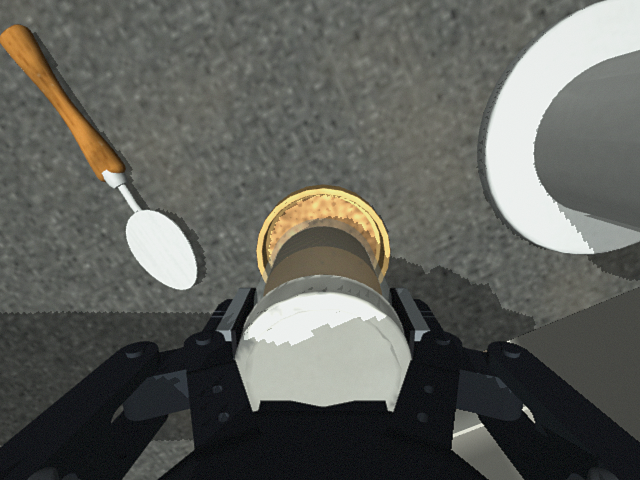

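The wide jar hangs over the large holder: outer rim far edge at (323,188), sides at columns 257 and 391, jar base columns about 268–384.

```bash
python3 -c "
from h import *
p=np.array([.6132,-.3068,.1015]);a=([179.88,0,63.3]);r=R.from_euler('xyz',a,degrees=True)
for uv,z in [((323,188),.018),((257,245),.018),((391,245),.018),((325,227),.0385)]:
  w=wplane(p,a,uv,z);print((r.inv().apply(w-p)*1e3).round(1),w.round(4))"
```

```text
[[42.3 -1.4 83.5]] [[ 0.6311 -0.2685  0.018 ]]
[[  6.  -43.5  83.4]] [[ 0.5772 -0.282   0.018 ]]
[[ 5.9 42.  83.6]] [[ 0.6535 -0.3205  0.018 ]]
[[23.1 -0.3 63. ]] [[ 0.6234 -0.2861  0.0385]]
```

Call:
{"api": "carry_out", "payload": {"moves": "-0.5 -1 0 0 0 0 50; -0.5 -1 10 0 0 0 50; -0.5 -1 20 0 0 0 50; -0.5 -1 27 0 0 0 50; -0.5 -1 30 0 0 0 50; -0.5 -1 32 0 0 0 50; -0.5 -1 32.5 0 0 0 50; -0.5 -1 32.5 0 0 0 50; -0.5 -1 32.5 0 0 0 50"}}

```text
time: 30.1
ee_pos: [0.6114, -0.3063, 0.0692]
tcp_rot: [180.0, -0.0, 63.3]
wrist_force: [-5.3, 2.0, 11.3]
opening: 0.058
grasp_force: 50.6
```

Contact with the floor. I'll release, retreat and check.

Call:
{"api": "carry_out", "payload": {"moves": "0 0 -0.8 0 0 0 50; 0 0 -0.8 0 0 0 50; 0 0 -0.8 0 0 0 61; 0 0 -0.8 0 0 0 65; 0 0 -0.8 0 0 0 72; 0 0 -0.8 0 0 0 85; 0 0 -0.8 0 0 0 85; 0 0 -0.8 0 0 0 85; 0 0 -20 0 0 0 85; 0 0 -50 0 0 0 85; 0 0 -90 0 0 0 85; 0 0 -130 0 0 0 85; 0 0 -150 0 0 0 85; 0 0 -150 0 0 0 85"}}

```text
time: 31.5
ee_pos: [0.6127, -0.3069, 0.2217]
tcp_rot: [179.7, -0.0, 63.3]
wrist_force: [-0.4, -0.4, 0.1]
opening: 0.0853
grasp_force: 0.0
```

```bash
python3 -c "
from h import *
go((.4,0.02,.3,63.4))"
```

```text
t 31.5 tcp [ 0.6127 -0.3069  0.2217] [179.65  -0.    63.3 ] open 85.3 F [-0.4 -0.4  0.1]
(0.4, 0.02, 0.3, 63.4) -> [ 196.5 -336.4  -80.4] [ 0.35 -0.   -0.1 ]
```

Call:
{"api": "carry_out", "payload": {"moves": "0 0 -40 0 0 0 85; 20 -40 -80 0 0 0 85; 40 -85 -80 0 0 0 85; 60 -130 -80 0 0 0 85; 80 -175 -80 0 0 0 85; 100 -220 -80 0 0 0 85; 115 -260 -80 0 0 0 85; 130 -300 -80 0 0 0 85; 145 -340 -80 0 0 0 85; 160 -380 -80 0 0 0 85; 165 -399 -80 0 0 0 85; 165 -399 -80 0 0 0 85; 165 -399 -80 0 0 0 85; 165 -399 -80 0 0 0 85"}}

```text
time: 32.9
ee_pos: [0.3298, 0.0199, 0.2969]
tcp_rot: [-180.0, 0.0, 63.3]
wrist_force: [-0.3, 0.2, -1.0]
opening: 0.0848
grasp_force: 0.0
```

```bash
python3 -c "
from h import *
from workcell import bot
go()
t=bot.camera('top')['img'][:,:,::-1];s=bot.camera('scene')['img'][:,:,::-1]
a=cv2.resize(t[190:340,150:475],(800,369),interpolation=3); b=cv2.resize(s[175:325,160:485],(500,231),interpolation=3)
o=np.zeros((600,800,3),np.uint8);o[:369]=a;o[369:,:500]=b;cv2.imwrite('pics/fin.png',o)"
```

```text
t 32.9 tcp [0.3298 0.0199 0.2969] [-1.7997e+02  3.0000e-02  6.3280e+01] open 84.8 F [-0.3  0.2 -1. ]
```

View pics/fin.png

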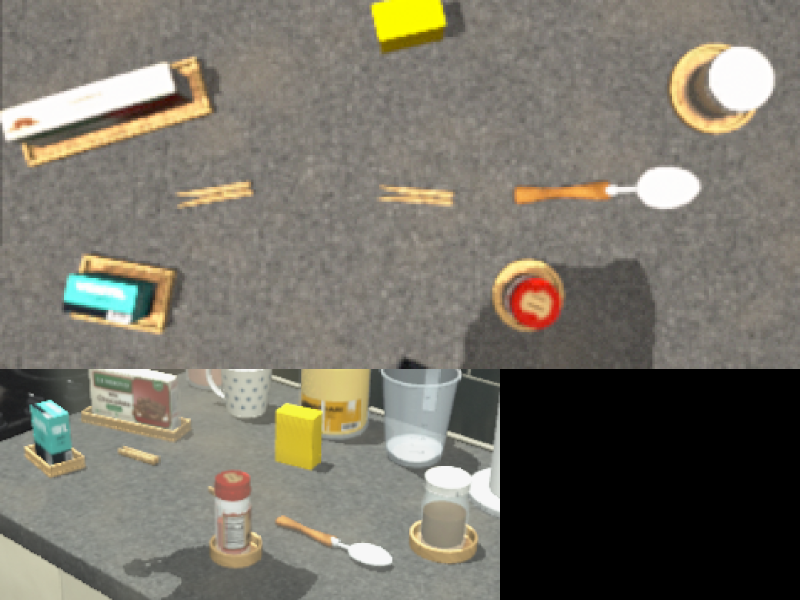

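The final view shows all four standing in their holders: slim cap at crop (536,303), wide lid at (741,79), box top centre about (89,101), carton top at (66–153, 275–315). A numerical check:

```bash
python3 -c "
from h import *
k=800/325;T=lambda a:np.array(a)/k+[150,190]
for n,a,z,h in [('jar',(536,303),.110,(.4175,-.1212)),('Ljar',(741,79),.104,(.6126,-.3077)),('box',(89.5,101),.099,(.601,.276))]:
  w=plane('top',T(a),z)[0,:2];print(n,w.round(4),((w-h)*1e3).round(1))
# where top would appear if centred: holder rim centres in this picture
for n,a in [('hs',(529,295)),('hl',(715,88))]: print(n,plane('top',T(a),.018)[0].round(4))
w=plane('top',T([(70,274),(153,286),(150,311),(66,299)]),.09)[:,:2];print('carton cyan',w.round(4).tolist(),w.mean(0))"
```

```text
jar [ 0.4164 -0.117 ] [-1.1  4.2]
Ljar [ 0.6102 -0.3055] [-2.4  2.2]
box [0.6018 0.2754] [ 0.8 -0.6]
hs [ 0.4172 -0.1211  0.018 ]
hl [ 0.6127 -0.3064  0.018 ]
carton cyan [[0.4482, 0.2949], [0.4363, 0.221], [0.4143, 0.2237], [0.4262, 0.2983]] [0.43123659 0.25947838]
```

```bash
python3 -c "
from workcell import bot
print(bot.job_done())"
```

```text
the job is handed in; nothing more can be done
None
```

All four groceries stand upright and released in their own holders, with the slim jar about 4 mm off centre, the wide jar about 3 mm, and the box and carton within a few mm. I handed the job in at about 33 s; no verdict came back.

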